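Park the spring pin and run the part carriage across

ROBOT

A 6-joint arm with a two-finger parallel gripper is mounted at the origin on the work surface; the furniture and walls round the work are solid. World frame = base frame: x ahead of the robot, y to its left, z up, the work surface at z = 0. Lengths are in m, angles in rad, forces in N, time in s.
With the tool pointing down it reaches from about 0.3 to 0.775 m from the base axis. Payload 14.6 kg.
Tool frame: the origin (TCP) lies on the centre line of the jaws, within the pads' length; the fingertips stand 19 mm ahead of it and the grasp point (between the pads) is the TCP; y points along the fingers, x is the direction in which the jaws open and shut, and the axes are right-handed (so a half turn about y gives the same grasp; the last joint's range is limited). The gripper opens to 94 mm and grips with 3 to 60 N. Pads are 16 mm wide; open, the fingers measure 119 mm over their backs; the gripper's body (75 mm by 177 mm) begins 78 mm behind the grasp point.
Start: joints at [-1.179, 0.3, 1.521, -0, 1.321, -0.067], TCP at [0.244, -0.493, 0.224] pointing down, gripper open.
Joint ranges: [-3.03, 3.03], [-0.79, 2.21], [0.23, 2.52], [-1.04, 4.18], [0, 3.07], [-2.55, 2.55]. Speed limits (rad/s): [2.22, 2.22, 2.57, 3.14, 3.14, 3.14].

INTERFACE

Orientations are given as [roll, pitch, yaw] about the fixed x, y, z axes, in that order (R = Rz(yaw) Ry(pitch) Rx(roll)).
In Python, from station import ctrl, optics gives the robot as it stands.
- The arm moves only by the tool jog_arm, never from a script. Its argument "targets" is a list of rows, each a list of 3 entries, a list of its own where there are three numbers: the finger opening in cm, from 0 to 9.4, then the shift along the tool's x, y, z in cm, then the turn about the tool's y in rad. A call has 1 to 10 rows; each row is the pose to reach, as a shift and turn from the pose commanded when the call began, along the tool's axes at that moment; what a row does not reach only later rows make up. A row lasts 1/10 s, in which the tool goes at most 50 mm and 8.59 degrees, less where a joint would pass 70% of its speed; a pose out of reach is approached as far as the arm can. A call with a gripper value outside its range is refused whole. The fingers move at their own pace and stop on an object; "grip_force" is the grip in N (left out, the last holds). Time passes only in rows, so rows that repeat a pose let the fingers close. It gives the time, the measured TCP pose, the force and the opening at its end, in the units of the state.
- ctrl.get_obs(): the state, without advancing time (a new reading comes with each control period).
- optics.camera(name): name is "side" or "top" or "wrist"; returns a dict with "img" (480x640x3 uint8, red, green, blue), "range_z" (480x640 float32, m along the optical axis (not along the pixel's ray), 0 where there is no reading), "camera_matrix" (3x3 intrinsics, pixels), "world_to_cam" (4x4, takes a point from world to camera coordinates); the wrist camera has in their place "mount" (4x4, takes a point from camera to tool coordinates, whose origin is the TCP and whose axes are the tool frame's). Camera axes: x right, y up, looking along -z (the intrinsics and any distortion apply to the point x, -y, -z); pixel columns grow to the right and rows downward; lengths in m; the calibration is good to about 2 mm. A picture is of the moment at which its call begins: read the wrist's pose just before it.
- ctrl.hand_in(): hands the job in, once; it reports no verdict.
The state is a dict: "time_s": time; "qpos": joint angles; "joint_vel": joint speeds; "tau": joint torques, N m; "ee_pos": TCP position; "eef_rot": TCP orientation; "force": force on the tool from outside, world axes, zero at the start; "moment": the same for the moment, N m; "grip_width": finger opening in m.
Only numpy, scipy, OpenCV 4.12 (cv2) and the standard library are available. Lean on these libraries where they do the work, as an engineer would, in place of code of your own. Each camera call takes 0.05 s, during which the arm holds its last target. There are 200 camera calls.

TASK

The grey carriage holding the olive cabin moulding is locked by a spring pin. Pull the pin's black T-handle up, give it a quarter turn either way and let it down into its rest notch so that it stays out by itself, then move the carriage by its red knob all the way to the stop at the other end of the slide. Leave the pin parked and the moulding lying in its tray.

Things in the scene. Friction and masses are not known exactly. Their poses are not given: they have to be found in the camera images.
- pin_grip (a point): centre of the spring pin's black T-handle: upright wing 10 mm thick (point x), 40 long (y, along the slide when home), 32 tall (z), on a vertical pin over a blue bracket on the slide's far long side. With the pin home the point is 92 mm above the table and the wing's underside 5 mm above a fixed square steel collar (34 mm wide, top at 71 mm). The red knob is 72 mm away at the start
- pin_lift (a joint): pull-out of the pin, m: 0 home (carriage locked), 0.026 upper stop. A spring pulls it down, 3 N at home, 7 N at 0.020. A brass cross pin on it sits in a deep slot of the collar, so it turns only when lifted over 0.015; let down after a quarter turn it rests in a shallow notch at about 0.012, clear of the carriage
- pin_turn (a joint): turn of the pin and its T-handle about the vertical, rad: 0 home, positive anticlockwise seen from above, -1.9 to 1.9. The shallow rest notch takes it anywhere from about 1.15 to 1.9 either way (quarter turn = 1.57)
- knob_grip (a point): centre of the red round knob of the carriage: 22 mm diameter, 24 mm tall, from 50 to 74 mm above the table, point at 62 mm, on a 14 mm stem. Unlisted: a magnifier lamp clamped to the far table edge right of the slide, up to 0.55 m high; pass in front of it. The grey carriage plate (top 30 mm above the table) lies under it. Site y: the direction of travel
- carriage (a joint): travel of the carriage along the slide, m: 0 at the start, where the pin locks it, 0.10 at the stop at the other end; it moves along the knob point's +y axis (to the robot's left), needs about 2 N to slide and stays where it is left
- tray (a point): middle of the floor of the shallow tray on the carriage, 30 mm above the table: inside 25 mm by 68 mm (the long side along the slide) with lips 5 mm high; axes as the knob point
- cabin_part: olive cabin moulding of a model boat, 20 x 62 x 18 mm, lying loose in the tray; origin in the middle of its underside, y along its length, z up
Mind the look-alikes: they are no part of the job. Leave any blue or white look-alike of the cabin_part alone.

How it is judged:
On the way, in this order (a step that is already met when the one before it is completed fails the run):
1. the pin is parked in its rest notch, let go, with the carriage still at its start ((value of joint pin_turn above 1 rad or value of joint pin_turn below -1 rad) and value of joint pin_lift between 0.009 and 0.0138 m and contact force between the fingers and pin_turn below 0.1 N and value of joint carriage below 0.012 m), for 0.2 s.
2. the carriage has reached the other end of the slide (value of joint carriage above 0.088 m), for 0.2 s.
At the end, for the whole second after the job is handed in: the carriage is within 12 mm of the stop at the other end, the pin rests in its notch (turned more than 1.0 rad either way, lifted 9 to 13.8 mm) and the moulding lies flat and at rest in its tray (within 12 mm of the middle, 10 degrees) (value of joint carriage above 0.088 m and (value of joint pin_turn above 1 rad or value of joint pin_turn below -1 rad) and value of joint pin_lift between 0.009 and 0.0138 m and horizontal distance between cabin_part and tray below 0.012 m and z of cabin_part in the frame of tray below 0.006 m and angle between cabin_part's own z axis and vertical below 0.17 rad and linear speed of cabin_part below 0.02 m/s); the robot touches nothing.
It also fails if it takes over 48 s, if anything falls off the work surface, if the arm or the gripper's body presses on something with over 40 N, if the wrist force passes 120 N, or if a joint passes its speed limit or range.

## Working session

There is one attempt and no reset: what is moved stays moved. The work goes in short steps, Python scripts to look and compute and a tool call to move; the robot and the scene stay as the last step left them, time stands still between calls to the robot, and variables do not carry over. Pictures are saved under pics/ and viewed, about 8 in all and at most 12, crops included, and the job is handed in when it is done.

Besides the shell and the picture viewer there is one more tool, called after "Request:" by a JSON object that holds its "fn" and its "kwargs". jog_arm: Moves the arm, as the interface text tells. Its arguments: {"type":"object","properties":{"targets":{"type":"array","items":{"type":"array"}},"grip_force":{"type":"number"}},"required":["targets"]}

```bash
mkdir -p pics; ls; cat > h.py <<'E'
import numpy as np, cv2, sys
from station import ctrl, optics
def cam(name,fn=None):
    o=ctrl.get_obs(); c=optics.camera(name)
    if fn: cv2.imwrite('pics/'+fn,c['img'][:,:,::-1])
    c['obs']=o; return c
def pts(c):
    "world point image from depth"
    K=c['camera_matrix']; z=c['range_z']; v,u=np.mgrid[:480,:640]
    p=np.stack([(u-K[0,2])/K[0,0]*z,-(v-K[1,2])/K[1,1]*z,-z,np.ones_like(z)],-1)
    return (p@np.linalg.inv(c['world_to_cam']).T)[...,:3]
E
python3 - <<'E'
from h import *
print(ctrl.get_obs())
ims=[]
for n in('top','side'):
    c=cam(n,n+'0.png'); print(n,c['camera_matrix'],c['world_to_cam'],[k for k in c])
    np.savez('/tmp/%s0.npz'%n,img=c['img'],p=pts(c),z=c['range_z'])
E
```

```text
pics
{'time_s': 0.0, 'qpos': array([-1.17864223e+00,  3.00463912e-01,  1.52155932e+00, -2.00669306e-05,
        1.32070371e+00, -6.65886331e-02]), 'joint_vel': array([ 0.00138176,  0.00051262,  0.00042427,  0.00040993, -0.00069063,
       -0.00237261]), 'tau': array([-2.34401843e-03, -5.31807911e+01, -3.52739060e+01,  7.07944552e-02,
        2.43287394e-02, -1.14929412e-04]), 'ee_pos': array([ 0.2434607 , -0.49291971,  0.22389947]), 'eef_rot': array([-1.57074025e+00,  1.13306377e-03, -1.11204859e+00]), 'force': array([ 0.64334193, -0.09780549, -0.01421161]), 'moment': array([-0.05203671, -0.03144135, -0.04627091]), 'grip_width': 0.09392992437782709}
top [[586.82869069   0.         317.94453826]
 [  0.         586.82869069 235.8292293 ]
 [  0.           0.           1.        ]] [[ 0.03069574 -0.99929416  0.02165533 -0.14146692]
 [ 0.99261543  0.03302005  0.11672311 -0.54035296]
 [-0.11735579  0.01791251  0.99292838 -0.97434823]
 [ 0.          0.          0.          1.        ]] ['img', 'range_z', 'camera_matrix', 'world_to_cam', 'obs']
side [[582.97544226   0.         322.60249503]
 [  0.         582.97544226 242.58385287]
 [  0.           0.           1.        ]] [[ 0.97843619 -0.20595153  0.01570346 -0.55346608]
 [ 0.06211429  0.36589582  0.92858067 -0.0980782 ]
 [-0.19698844 -0.90758152  0.37079824 -0.98424395]
 [ 0.          0.          0.          1.        ]] ['img', 'range_z', 'camera_matrix', 'world_to_cam', 'obs']
```

View pics/top0.png

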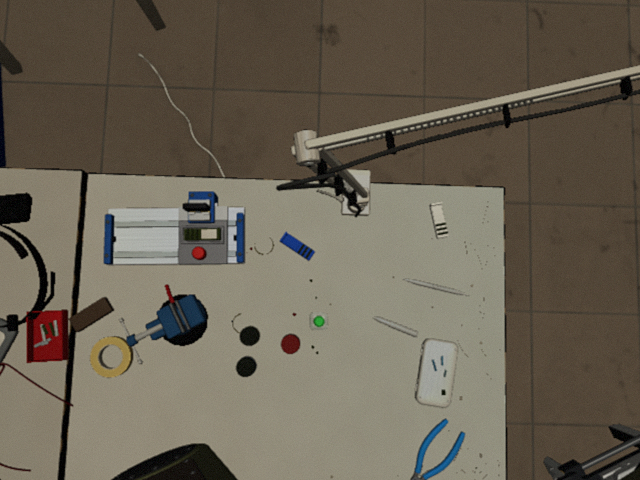

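View pics/side0.png

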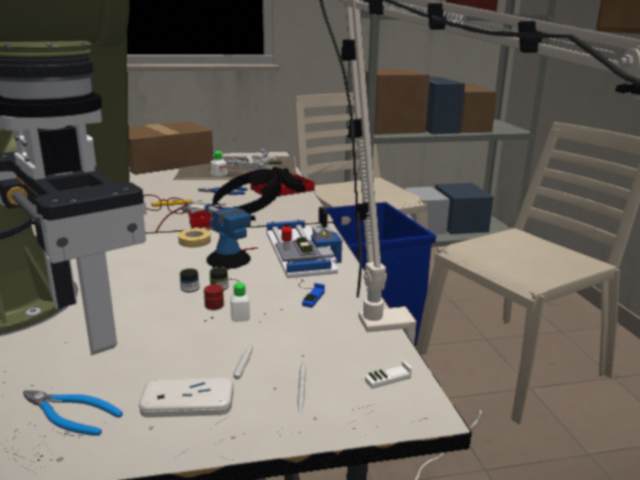

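Top view: red knob at (199,253), black T-handle at (197,207), olive moulding at (202,235), all on the grey carriage. The look-alikes are the blue moulding (297,246), the white one (438,220) and, for the knob, the red jar lid (290,343). The dark jars (249,336) and (246,367) could be mistaken for the handle. I choose the things on the slide. The lamp base is at (355,195).

```bash
cat > m.py <<'E'
from h import *
def comp(mask,P,box,name,zlo,zhi):
    u0,v0,u1,v1=box; m=np.zeros_like(mask); m[v0:v1,u0:u1]=mask[v0:v1,u0:u1]
    m=m&(P[...,2]>zlo)&(P[...,2]<zhi)
    q=P[m]; 
    if len(q)<5: print(name,'few',len(q)); return
    (a,b),(w,h),ang=cv2.minAreaRect(q[:,:2].astype(np.float32))
    print(name,len(q),'med',np.median(q,0).round(4),'rect',np.round([a,b,w,h],4),round(ang,1),'z',np.percentile(q[:,2],[5,95]).round(4))
E
python3 - <<'E'
from m import *
d=np.load('/tmp/top0.npz'); im=d['img']; P=d['p']
hsv=cv2.cvtColor(im,cv2.COLOR_RGB2HSV); H,S,V=[hsv[...,i].astype(int) for i in range(3)]
red=((H<8)|(H>172))&(S>120)&(V>60)
comp(red,P,(180,235,220,270),'knob',.06,.09)
blk=(V<60)
comp(blk,P,(180,190,215,222),'handle',.095,.13)
oliv=(H>20)&(H<45)&(S>40)
comp(oliv,P,(180,222,225,245),'part',.03,.07)
blue=(H>100)&(H<125)&(S>120)
comp(blue,P,(100,205,118,270),'Lend',.0,.09)
comp(blue,P,(234,205,250,270),'Rend',.0,.09)
comp(blue,P,(180,185,225,225),'bracket',.0,.12)
for n,b in(('slide',(100,180,252,270)),('vise',(120,280,215,350)),('lamp',(270,120,640,220))):
    q=P[b[1]:b[3],b[0]:b[2]].reshape(-1,3); q=q[(q[:,2]>.03)&(q[:,2]<1)]; print(n,q.min(0).round(3),q.max(0).round(3))
big=cv2.resize(im[180:280,95:260],None,fx=4.8,fy=4.8,interpolation=cv2.INTER_CUBIC)
cv2.imwrite('pics/crop1.png',big[:,:,::-1])
E
```

```text
knob 129 med [0.5063 0.0716 0.074 ] rect [0.5059 0.0719 0.0182 0.0191] 4.5 z [0.0698 0.0767]
handle 152 med [0.5766 0.0745 0.1071] rect [0.5778 0.0751 0.0092 0.0378] 3.7 z [0.0977 0.1096]
part 390 med [0.5409 0.0761 0.041 ] rect [0.5414 0.0737 0.0206 0.0613] 2.8 z [0.0364 0.0469]
Lend 351 med [0.5279 0.2341 0.0272] rect [0.528  0.2354 0.0829 0.0125] 2.4 z [0.019 0.031]
Rend 327 med [0.5385 0.0097 0.0275] rect [0.5386 0.0112 0.0841 0.0116] 2.6 z [0.0163 0.0304]
bracket 310 med [0.6011 0.0676 0.0498] rect [0.5854 0.0757 0.0524 0.0423] 1.6 z [0.0413 0.0534]
slide [0.488 0.005 0.03 ] [0.614 0.243 0.111]
vise [0.349 0.052 0.03 ] [0.438 0.185 0.112]
lamp [ 0.535 -0.322  0.031] [ 0.622 -0.074  0.505]
```

View pics/crop1.png

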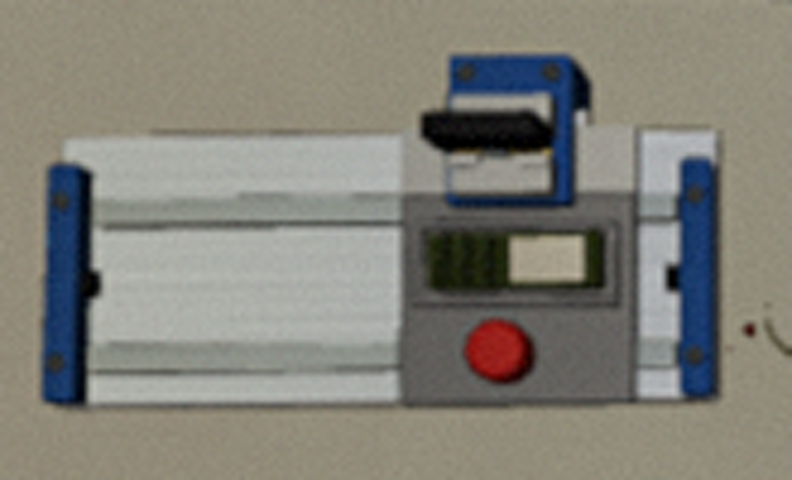

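The crop confirms the choice: knob at crop (499,350), T-handle at (487,130) over the blue bracket, olive moulding at (515,260) in the carriage tray. The slide yaw is about +0.047 rad. I'll move in front of the lamp first.

Request:
{"fn": "jog_arm", "kwargs": {"targets": [[9.4,[-10,0,12],-0.4],[9.4,[-21,0,23.5],-0.6],[9.4,[-21,0,23.5],-0.6],[9.4,[-21,0,23.5],-0.6],[9.4,[-21,0,23.5],-0.6],[9.4,[-21,0,23.5],-0.8],[7,[-42,0,40],-1.16],[6,[-42,0,40],-1.16],[5,[-42,0,40],-1.16],[5,[-42,0,40],-1.16]], "grip_force": 30}}

```text
time_s: 1.1
ee_pos: [0.3984, -0.0175, 0.2245]
eef_rot: [-1.571, -0.0, 0.052]
force: [1.6, -0.2, 0.8]
grip_width: 0.0657
```

Request:
{"fn": "jog_arm", "kwargs": {"targets": [[5,[0,0,0],0],[5,[0,0,0],0]]}}

```text
time_s: 1.3
ee_pos: [0.3985, -0.0188, 0.2243]
eef_rot: [-1.571, 0.0, 0.051]
force: [-0.8, -1.1, -0.6]
grip_width: 0.0513
```

Request:
{"fn": "jog_arm", "kwargs": {"targets": [[5,[9,0,8.5],0],[5,[18.3,3,8.5],0],[5,[18.3,3,8.5],0],[5,[18.3,3,8.5],0],[5,[18.3,3,8.5],0],[5,[18.3,3,8.5],0],[5,[18.3,3,8.5],0]]}}

```text
time_s: 2.0
ee_pos: [0.5767, 0.0726, 0.1948]
eef_rot: [-1.571, 0.0, 0.046]
force: [-0.0, -0.8, -0.0]
grip_width: 0.05
```

```bash
cat >> h.py <<'E'
from scipy.spatial.transform import Rotation as R
def wrist(fn=None):
    c=cam('wrist',fn); T=np.eye(4); T[:3,:3]=R.from_euler('xyz',c['obs']['eef_rot']).as_matrix(); T[:3,3]=c['obs']['ee_pos']
    c['world_to_cam']=np.linalg.inv(T@c['mount']); return c
E
python3 - <<'E'
from m import *
c=wrist('w1.png'); P=pts(c); print(c['obs']['ee_pos'],c['obs']['eef_rot'],c['mount'].round(3),c['camera_matrix'][0])
im=c['img']
hsv=cv2.cvtColor(im,cv2.COLOR_RGB2HSV); H,S,V=[hsv[...,i].astype(int) for i in range(3)]
near=(np.abs(P[...,0]-.577)<.025)&(np.abs(P[...,1]-.075)<.04)
comp((V<60)&near,P,(0,0,640,480),'handle',.095,.125)
comp(((H<8)|(H>172))&(S>120)&(np.abs(P[...,0]-.506)<.03)&(np.abs(P[...,1]-.072)<.03),P,(0,0,640,480),'knob',.064,.09)
E
```

```text
[0.57672167 0.07256105 0.19480032] [-1.57089520e+00  3.71465861e-05  4.62191863e-02] [[ 1.     0.    -0.     0.   ]
 [-0.     0.23  -0.973 -0.161]
 [-0.     0.973  0.23   0.067]
 [ 0.     0.     0.     1.   ]] [366.99789965   0.         322.65596714]
handle 627 med [0.578  0.0747 0.1082] rect [0.5789 0.0762 0.0093 0.0392] 2.5 z [0.1049 0.1095]
knob 609 med [0.5082 0.0741 0.0743] rect [0.5071 0.0731 0.0206 0.0206] 45.1 z [0.0672 0.0756]
```

View pics/w1.png

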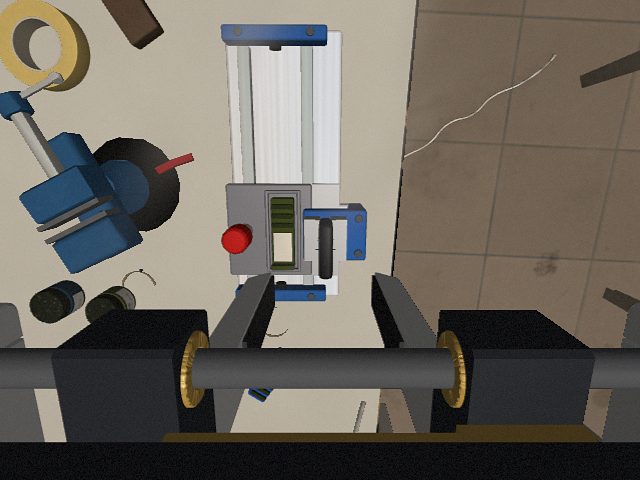

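The wrist view shows the handle at (326,247) between the fingers' lines, with the knob at (236,239). Both views agree on the handle at about (0.578, 0.0755), so I'll descend and grip.

Request:
{"fn": "jog_arm", "kwargs": {"targets": [[5,[0.15,3,0.3],0],[5,[0.15,6,0.3],0],[5,[0.15,8,0.3],0],[5,[0.15,9.5,0.3],0],[5,[0.15,9.5,0.3],0],[5,[0.15,9.5,0.3],0],[0,[0.15,9.5,0.3],0],[0,[0.15,9.5,0.3],0],[0,[0.15,9.5,0.3],0],[0,[0.15,9.5,0.3],0]], "grip_force": 30}}

```text
time_s: 3.05
ee_pos: [0.5787, 0.0772, 0.0997]
eef_rot: [-1.571, -0.0, 0.048]
force: [-0.8, -0.2, 0.0]
grip_width: 0.0217
```

Request:
{"fn": "jog_arm", "kwargs": {"targets": [[0,[0,0,0],0],[0,[0,0,0],0],[0,[0,0,0],0]]}}

```text
time_s: 3.35
ee_pos: [0.5786, 0.0772, 0.0995]
eef_rot: [-1.571, 0.0, 0.048]
force: [-1.9, -0.6, 1.8]
grip_width: 0.0103
```

Request:
{"fn": "jog_arm", "kwargs": {"targets": [[0,[0,-0.5,0],0],[0,[0,-1.0,0],0],[0,[0,-1.5,0],0],[0,[0,-2.1,0],0],[0,[0,-2.1,0],0],[0,[0,-2.1,0],0]]}}

```text
time_s: 3.95
ee_pos: [0.5785, 0.0772, 0.1203]
eef_rot: [-1.571, 0.0, 0.048]
force: [0.3, 0.5, -7.8]
grip_width: 0.0098
```

Request:
{"fn": "jog_arm", "kwargs": {"targets": [[0,[0,0,0],-0.15],[0,[0,0,0],-0.3],[0,[0,0,0],-0.45],[0,[0,0,0],-0.6],[0,[0,0,0],-0.75]]}}

```text
time_s: 4.45
ee_pos: [0.5775, 0.0768, 0.1195]
eef_rot: [-1.569, 0.003, 0.804]
force: [-6.2, -4.7, -7.0]
grip_width: 0.0097
```

Request:
{"fn": "jog_arm", "kwargs": {"targets": [[0,[-0.1,0,0],-0.15],[0,[-0.1,0,0],-0.3],[0,[-0.1,0,0],-0.45],[0,[-0.1,0,0],-0.6],[0,[-0.1,0,0],-0.75],[0,[-0.1,0,0],-0.8],[0,[-0.1,0,0],-0.8]]}}

```text
time_s: 5.15
ee_pos: [0.5768, 0.0754, 0.1195]
eef_rot: [-1.567, 0.002, 1.6]
force: [-4.7, -7.0, -7.2]
grip_width: 0.0096
```

Turned about 1.55 rad with the spring load still on. Now I'll let it down.

Request:
{"fn": "jog_arm", "kwargs": {"targets": [[0,[-0.05,0.3,0.05],0],[0,[-0.1,0.6,0.05],0],[0,[-0.1,0.8,0.05],0],[0,[-0.1,0.85,0.05],0],[0,[-0.1,0.85,0.05],0]]}}

```text
time_s: 5.65
ee_pos: [0.5767, 0.075, 0.1116]
eef_rot: [-1.568, 0.001, 1.598]
force: [-5.4, -4.2, -3.4]
grip_width: 0.0104
```

Request:
{"fn": "jog_arm", "kwargs": {"targets": [[4,[0,0,0],0],[4,[0,0,0],0],[4,[0,0,0],0],[4,[0,0,0],0],[4,[0,0,0],0]]}}

```text
time_s: 6.15
ee_pos: [0.5776, 0.0755, 0.1121]
eef_rot: [-1.571, -0.0, 1.598]
force: [0.7, -0.8, 0.2]
grip_width: 0.0396
```

Request:
{"fn": "jog_arm", "kwargs": {"targets": [[4,[0,-3,0],0],[4,[0,-6,0],0],[4,[0,-8,0],0],[4,[0,-8,0],0.007],[4,[0,-8,0],0]]}}

```text
time_s: 6.65
ee_pos: [0.5773, 0.0755, 0.1913]
eef_rot: [-1.571, -0.0, 1.598]
force: [0.3, 0.1, -0.0]
grip_width: 0.0402
```

```bash
python3 - <<'E'
from m import *
c=wrist('w2.png'); P=pts(c); print(c['obs']['ee_pos'],c['obs']['eef_rot'],c['obs']['force'])
im=c['img']
hsv=cv2.cvtColor(im,cv2.COLOR_RGB2HSV); H,S,V=[hsv[...,i].astype(int) for i in range(3)]
near=(np.abs(P[...,0]-.577)<.04)&(np.abs(P[...,1]-.075)<.04)
comp((V<60)&near,P,(0,0,640,480),'handle',.105,.135)
comp(((H<8)|(H>172))&(S>120)&(np.abs(P[...,0]-.506)<.03)&(np.abs(P[...,1]-.072)<.03),P,(0,0,640,480),'knob',.064,.09)
E
```

```text
[0.57734593 0.0754694  0.19132539] [-1.57061676e+00 -3.58443608e-06  1.59786198e+00] [ 0.34431276  0.10256234 -0.03397975]
handle 827 med [0.5765 0.0756 0.1204] rect [0.5782 0.0753 0.0392 0.0094] 1.4 z [0.116  0.1217]
knob 655 med [0.5068 0.0725 0.0745] rect [0.5068 0.0724 0.0206 0.0202] 46.4 z [0.0722 0.0758]
```

View pics/w2.png

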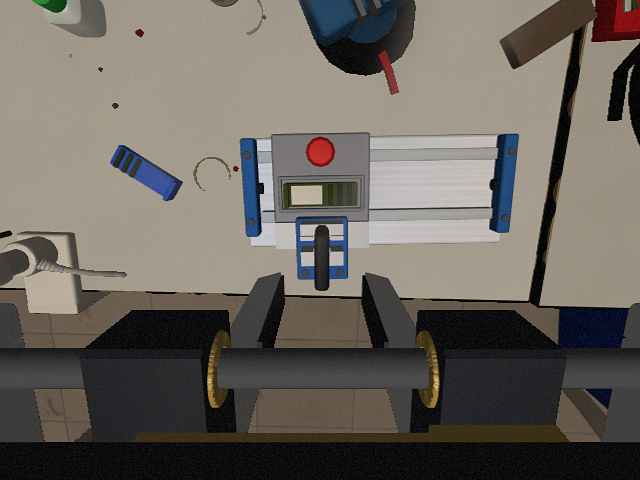

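The handle (322,257) now lies across the slide, with its top 12 mm higher than home: parked in the notch. The knob (320,151) hasn't moved. Next is the knob.

Request:
{"fn": "jog_arm", "kwargs": {"targets": [[4,[-0.05,0,3.5],0],[4,[-0.05,0,7.05],0],[4,[-0.05,0,7.05],0],[4,[-0.05,4,7.05],0],[4,[-0.05,8,7.05],0],[4,[-0.05,11,7.05],0],[4,[-0.05,12.8,7.05],0],[4,[-0.05,12.8,7.05],0],[4,[-0.05,12.8,7.05],0]]}}

```text
time_s: 7.6
ee_pos: [0.5072, 0.0731, 0.0638]
eef_rot: [-1.57, 0.0, 1.598]
force: [0.5, 0.1, -0.1]
grip_width: 0.0399
```

Request:
{"fn": "jog_arm", "kwargs": {"targets": [[0,[0,0,0],0],[0,[0,0,0],0],[0,[0,0,0],0],[0,[0,0,0],0],[0,[0,0,0],0]], "grip_force": 15}}

```text
time_s: 8.1
ee_pos: [0.5075, 0.0731, 0.0647]
eef_rot: [-1.572, -0.0, 1.598]
force: [-1.2, -0.8, 6.7]
grip_width: 0.0214
```

Request:
{"fn": "jog_arm", "kwargs": {"targets": [[0,[0.3,0,0],0],[0,[0.8,0,0],0],[0,[1.5,0,0],0],[0,[2.2,0,0.05],0],[0,[2.9,0,0.05],0],[0,[3.6,0,0.05],0],[0,[4.3,0,0.1],0],[0,[5,0,0.1],0]]}}

```text
time_s: 8.9
ee_pos: [0.5053, 0.1232, 0.0647]
eef_rot: [-1.573, 0.0, 1.598]
force: [0.0, -2.1, 7.3]
grip_width: 0.0216
```

Request:
{"fn": "jog_arm", "kwargs": {"targets": [[0,[0.7,0,0],0],[0,[1.4,0,0.05],0],[0,[2.1,0,0.05],0],[0,[2.8,0,0.05],0],[0,[3.5,0,0.1],0],[0,[4.1,0,0.1],0],[0,[4.5,0,0.1],0],[0,[4.8,0,0.1],0],[0,[5.0,0,0.1],0],[0,[5.0,0,0.1],0]]}}

```text
time_s: 9.9
ee_pos: [0.5031, 0.1718, 0.0647]
eef_rot: [-1.572, 0.002, 1.598]
force: [2.7, -13.7, 9.1]
grip_width: 0.0214
```

The −13.7 N means it is on the stop. I'll relieve the load, release and retreat.

Request:
{"fn": "jog_arm", "kwargs": {"targets": [[0,[-0.1,0,0],0],[4,[-0.1,0,0],0],[4,[-0.1,0,0],0],[4,[-0.1,0,0],0],[4,[-0.1,0,0],0],[4,[-0.1,-4,0],0],[4,[-0.1,-8,0],0],[4,[-0.1,-12,0],0],[4,[-0.1,-13,0],0],[4,[-0.1,-13,0],0]]}}

```text
time_s: 10.9
ee_pos: [0.5027, 0.1722, 0.1951]
eef_rot: [-1.573, -0.001, 1.598]
force: [-0.2, -0.3, 0.5]
grip_width: 0.04
```

```bash
python3 - <<'E'
from m import *
w=wrist('w3.png'); print(w['obs']['time_s'],w['obs']['ee_pos'],w['obs']['force'],w['obs']['grip_width'])
P=pts(w);im=w['img']
hsv=cv2.cvtColor(im,cv2.COLOR_RGB2HSV); H,S,V=[hsv[...,i].astype(int) for i in range(3)]
comp((V<60)&(np.abs(P[...,0]-.577)<.04)&(np.abs(P[...,1]-.075)<.04),P,(0,0,640,480),'handle',.105,.135)
comp(((H<8)|(H>172))&(S>120)&(np.abs(P[...,0]-.503)<.03)&(np.abs(P[...,1]-.172)<.03),P,(0,0,640,480),'knob',.064,.09)
comp((H>20)&(H<45)&(S>40)&(np.abs(P[...,0]-.537)<.025)&(np.abs(P[...,1]-.172)<.05),P,(0,0,640,480),'part',.035,.06)
E
```

```text
10.9 [0.50274182 0.17215479 0.195112  ] [-0.17052238 -0.25404152  0.54862709] 0.04001476027873464
handle few 0
knob 563 med [0.5013 0.1723 0.0745] rect [0.5021 0.1723 0.0206 0.0205] 76.1 z [0.0714 0.0758]
part 1089 med [0.5349 0.1822 0.0412] rect [0.5371 0.1734 0.0206 0.0617] 2.5 z [0.0382 0.0486]
```

View pics/w3.png

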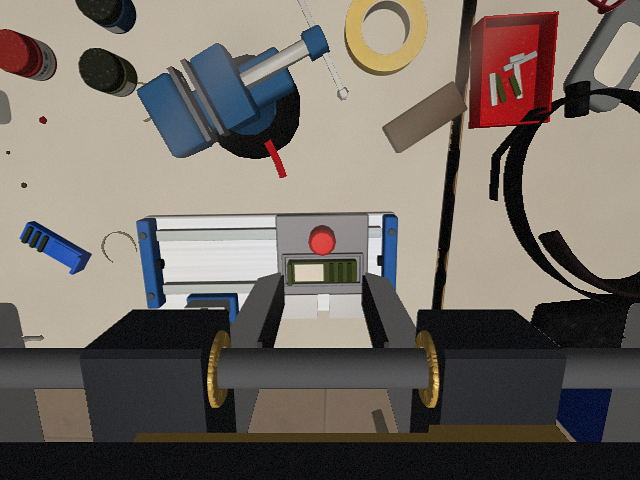

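The carriage has moved 100 mm: the knob is at (322,240) and the moulding is in its tray at (324,272). The handle is hidden by the gripper here, so I'll check it with the fixed cameras.

```bash
python3 - <<'E'
from m import *
for n in('top','side'):
    c=cam(n,n+'4.png'); P=pts(c); V=c['img'].max(-1)
    comp((V<70)&(np.abs(P[...,0]-.578)<.03)&(np.abs(P[...,1]-.0755)<.03),P,(0,0,640,480),n+' handle',.085,.135)
a=cv2.imread('pics/side4.png')[190:290,240:370]; cv2.imwrite('pics/c4.png',cv2.resize(a,None,fx=5,fy=5,interpolation=cv2.INTER_CUBIC))
E
```

```text
top handle 220 med [0.5764 0.0732 0.1179] rect [0.5777 0.0755 0.0395 0.0098] 3.3 z [0.0963 0.1216]
side handle 273 med [0.5794 0.0698 0.1049] rect [0.58   0.0688 0.0376 0.012 ] 0.5 z [0.092  0.1184]
```

View pics/c4.png

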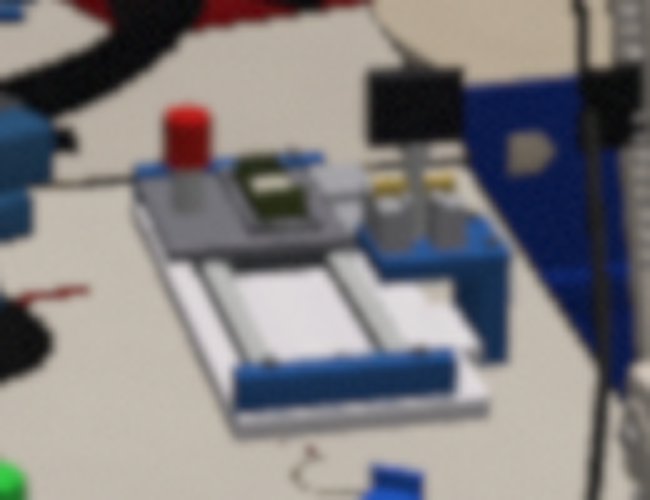

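The side crop shows the handle (415,105) raised and turned across, with the brass cross pin (410,185) resting on the collar. The carriage is at the far end and the moulding (270,190) is in its tray. Nothing is touching the robot, so I'm handing in.

```bash
python3 -c "
from station import ctrl
print(ctrl.hand_in())"
```

```text
the job is handed in; nothing more can be done
None
```

I parked the pin, moved the carriage to the far stop and handed the job in at about 11 s of the 48 s allowed; `hand_in()` gives no verdict.

- **Pin:** I lifted it about 20 mm, turned it about +1.55 rad and let it down into the rest notch. The last top view showed the handle still turned a quarter, with its top at about 0.12 m, which is a lift of about 12 mm. The side picture agreed, with the cross pin resting on the collar.
- **Carriage:** the knob moved 100 mm, and the arm felt the stop at about 14 N before I released it.
- **Moulding:** it lies flat in its tray, and its offset from the knob is the same as at the start to within about 1 mm.
- **Gripper:** open and about 13 cm above the knob grip, with no contact force.

**Checks that failed or disagreed:** the last wrist view could not see the handle because the gripper hid it. The side camera's depth put the handle about 6 mm off in y from the top view. I put that down to it seeing the handle's near face.

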